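Clear the glue pot, unlatch the sole press and hold its arm up

ROBOT

A 6-joint arm with a two-finger parallel gripper is mounted at the origin on the work surface. World frame = base frame: x ahead of the robot, y to its left, z up, the work surface at z = 0. Lengths are in m, angles in degrees, forces in N, time in s.
With the tool pointing down it reaches from about 0.4 to 0.825 m from the base axis. Payload 7 kg.
Tool frame: the origin (TCP) lies on the centre line of the jaws, within the pads' length; the fingertips stand 14 mm ahead of it and the grasp point (between the pads) lies 5 mm behind it; z points along the fingers, y is the line along which they close (so a half turn about z gives the same grasp; the last joint's range is limited). The gripper opens to 88 mm and grips with 3 to 60 N. Pads are 19 mm wide; open, the fingers measure 130 mm over their backs; the gripper's body (78 mm by 193 mm) begins 47 mm behind the grasp point.
Start: joints at [-58.321, 20.546, 0.682, 0, -70.136, -16.507], TCP at [0.177, -0.651, 0.241] pointing down, gripper open.
Joint ranges: [-176.03, 176.03], [-82.01, 121.73], [-58.28, 71.71], [-173.87, 95.51], [-174.79, -0.11], [-173.66, 173.66]. Speed limits (degrees/s): [136.94, 136.94, 172.46, 180, 180, 180].

INTERFACE

Orientations are given as [roll, pitch, yaw] about the fixed x, y, z axes, in that order (R = Rz(yaw) Ry(pitch) Rx(roll)).
In Python, from plant import r gives the robot as it stands.
- The arm moves only by the tool send_rows, never from a script. Its argument "steps" is a list of rows, each an object with "dp": the shift along the tool's x, y, z in mm, a list of three; "roll": the turn about the tool's z in rad; "jaw": the opening in per cent of the stroke, from 0 (shut) to 100 (fully open). In form: [{"dp": [tx, ty, tz], "roll": roll, "jaw": jaw}, ...]. A call has 1 to 5 rows; each row is the pose to reach, as a shift and turn from the pose commanded when the call began, along the tool's axes at that moment; what a row does not reach only later rows make up. A row lasts 1/8 s, in which the tool goes at most 62.5 mm and 10.7 degrees, less where a joint would pass 70% of its speed; a pose out of reach is approached as far as the arm can. A call with a gripper value outside its range is refused whole. The fingers move at their own pace and stop on an object; "newtons" is the grip in N (left out, the last holds). Time passes only in rows, so rows that repeat a pose let the fingers close. It gives the time, the measured TCP pose, the force, the opening and the grip force at its end, in the units of the state.
- r.get_state(): the state, without advancing time (a new reading comes with each control period).
- r.capture(name): name is "scene" or "top"; returns a dict with "image" (480x640x3 uint8, blue, green, red), "K" (3x3 intrinsics, pixels), "rvec" (rotation vector, rad) and "tvec" (3), from world to camera coordinates, as OpenCV has them. Camera axes: x right, y down, z forward; pixel columns grow to the right and rows downward; lengths in m; the calibration is good to about 2 mm. A picture is of the moment at which its call begins. There is no depth.
- r.close_job(): hands the job in; it is judged then, once.
The state is a dict: "time_s": time; "joints": joint angles; "qd": joint speeds; "joint_torque": joint torques, N m; "tcp_pos": TCP position; "eef_rot": TCP orientation; "contact_force": force on the tool from outside, world axes, zero at the start; "moment": the same for the moment, N m; "gripper_width": finger opening in m; "gripper_force": force on a finger pad.
Only numpy, scipy, OpenCV 4.12 (cv2) and the standard library are available. Lean on these libraries where they do the work, as an engineer would, in place of code of your own. Each camera call takes 0.05 s, during which the arm holds its last target. There are 200 camera calls.

TASK

The glue pot stands in the way of the sole press's latch: slide it along the warming plate, without lifting it, into the empty ring. Then pull the press's spring latch sideways, away from the arm, to free the coupler from its ball, lift the arm until the coupler is about 8 cm above where it was latched, and finish still holding it up in the gripper so that the glued heel piece can be reached. Leave everything else on the bench where it is.

Things in the scene. Friction and masses are not known exactly. Their poses are not given: they have to be found in the camera images.
- press: Grey iron sole press fixed to the table, under 140 mm high. Origin at table level near the middle of its 330 x 110 mm base; x runs along the arm from ball end to hinge end, y to the side of latch and warmer. The hinge axis is level, along y, 130 mm to +x of the origin and 70 mm up; the ball is 110 mm to -x of the origin, so coupler and pull bar move on arcs of about 240 mm about the hinge.
- press_arm: The hinged arm, about 0.6 kg. Origin: centre of the ball socket in the coupler, the 54 mm square box at its free end (top 27 mm above the origin), 70 mm above the table when down; it rises with the arm. Arm down: level, its axes those of the press. No spring or counterweight: it falls when let go; raising it by the bar takes about 4 N. With the latch shut it rises 4 mm at most; its stop is far above the job.
- latch (a joint): Travel of the spring latch along the press's +y: 0 = shut (its steel plate reaches under the ball), 0.016 = fully pulled, end stop. The ball is free once it is pulled by about 0.010. The spring shuts it when let go: about 4 N to start, 11 N at the end stop. The latch rides on the arm, so the arm can be lifted by it while it is held pulled.
- latch_grip (a point): Middle of the latch's T-shaped steel pull bar: a level round bar 14 mm thick, 58 mm long, along the press's x on a 12 mm post, 125 mm above the table (arm down). Pinch it from above, across the bar. It lies 56 mm to +y of the arm's centre line (latch shut) and 28 mm above the coupler's top; the latch's stub end reaches 77 mm from the centre line, 58 mm up. Moves with latch and arm.
- ball (a point): Centre of the 32 mm steel ball on the fixed stud at the end of the base nearest the robot, 70 mm above the table. Covered by the coupler while latched.
- warmer: Flat glue warming plate, fixed, 110 x 200 mm, top face 50 mm above the table, beside the press. Origin under its middle; y along its length, from the press outwards.
- mark_near (a point): Centre, on the plate's top face, of the painted ring (42 mm radius, flat) next to the latch, where the pot starts.
- mark_far (a point): Centre, on the plate's top face, of the other painted ring (42 mm radius, flat), the empty one 100 mm farther from the press.
- pot: Small round straight-sided aluminium glue pot with a closed lid, 60 mm in diameter, 56 mm high to the flat lid, 65 mm to the top of the small black button (16 mm wide) on it, 0.28 to 0.52 kg. Standing 50 mm above the table on the plate; can be pinched across the body from above. Origin at the centre of its underside, z up.
- shoe_last: Wooden shoe last, 200 mm long, 85 mm high, beside the press; leave alone. Origin under its middle.
- thread_spool: Wooden thread spool, 40 mm across, 55 mm high, standing just in front of the press's ball end; leave alone. Origin under its middle.
- glue_jar: Closed amber glass jar, 52 mm across, 75 mm high, beyond the warmer beside the press; leave alone. Origin under its middle.
- hammer: Hammer lying on the bench; leave alone. Origin under its middle.
- brush: Brush lying on the bench; leave alone. Origin under its middle.
- carton: Small yellow carton, 90 x 60 x 50 mm; leave alone. Origin under its middle.
- wax_tin: Round steel tin, 64 mm across, 25 mm high; leave alone. Origin under its middle.
Things that resemble listed ones, but are neither listed nor needed, are in the scene too. Leave any blue or red look-alike of the pot alone.

How it is judged (in metres and radians):
On the way, in this order (a step that is already met when the one before it is completed fails the run):
1. the pot has been slid into the empty ring (horizontal distance between pot and mark_far below 0.012 m and z of pot in the frame of mark_far between -0.004 and 0.004 m and angle between pot's own z axis and vertical below 0.1 rad), for 0.2 s.
2. the latch is pulled aside, clear of the ball, with the arm still down (value of joint latch above 0.009 m and height (world z) of press_arm below 0.085 m), for 0.05 s.
At the end, for the whole second after the job is handed in: The arm is held still by the gripper's fingers with the coupler raised 6 to 11.5 cm above its latched height, fingers pressing on it with over 2 N; the pot stands upright on the warming plate within 12 mm of the far ring's centre (all of step 1 and height (world z) of press_arm between 0.13 and 0.185 m and linear speed of press_arm below 0.03 m/s and contact force between the fingers and press_arm above 2 N); the arm keeps its last pose, push and grip.
It fails at once if the pot is lifted off the warming plate (8 mm) or tipped (z of pot in the frame of warmer above 0.058 m or angle between pot's own z axis and vertical above 0.25 rad).
It fails at once if the pot is off the warming plate's top (z of pot in the frame of warmer below 0.04 m).
It fails at once if a bystander is shifted by more than 3 cm (distance of any of shoe_last, thread_spool, glue_jar, hammer, brush, carton, wax_tin from where it was at the start of the episode above 0.03 m).
It also fails if it takes over 51 s, if anything falls off the work surface, if the arm or the gripper's body presses on something with over 40 N, if the wrist force passes 120 N, or if a joint passes its speed limit or range.

## Working session

There is one attempt and no reset: what is moved stays moved. The work goes in short steps, Python scripts to look and compute and a tool call to move; the robot and the scene stay as the last step left them, time stands still between calls to the robot, and variables do not carry over. Pictures are saved under pics/ and viewed, at most 10 in all, crops included, and the job is handed in when it is done.

Besides the shell and the picture viewer there is one more tool, called after ">>>" as a command line: name --argument value ..., lists and objects as JSON in quotes. send_rows: Moves the arm, as the interface text tells. Its arguments: {"type":"object","properties":{"steps":{"type":"array","items":{"type":"object","properties":{"dp":{"type":"array","items":{"type":"number"}},"roll":{"type":"number"},"jaw":{"type":"number"}}}},"newtons":{"type":"number"}},"required":["steps"]}

```bash
mkdir -p pics; ls; python3 - <<'E'
from plant import r
import cv2,pickle
d={}
for n in("scene","top"):
    c=r.capture(n); d[n]=c; cv2.imwrite(f"pics/{n}0.png",c["image"]); print(n,c["K"],c["rvec"],c["tvec"])
pickle.dump(d,open("cap0.pkl","wb"))
print(r.get_state())
E
```

```text
pics
scene [[582.63198183   0.         322.17395751]
 [  0.         582.63198183 245.117251  ]
 [  0.           0.           1.        ]] [ 1.91533738  1.89613042 -0.56464076] [-0.03923177 -0.37680072  1.76460662]
top [[549.64184149   0.         320.74940163]
 [  0.         549.64184149 245.15142644]
 [  0.           0.           1.        ]] [ 2.13742541 -2.18069712  0.09685332] [0.07578667 0.50968861 1.54813023]
{'time_s': 0.1, 'joints': array([-5.83219192e+01,  2.05865228e+01,  6.40916986e-01, -1.84076116e-02,
       -7.01356351e+01, -1.65070266e+01]), 'qd': array([ 0.10234345, -0.11724023,  0.16122884,  0.10442739, -0.03121756,
        0.03815564]), 'joint_torque': array([-8.33801441e-04, -5.84163952e+01,  2.93750775e+01,  7.01546386e+00,
        1.02236177e-02, -6.33154968e-05]), 'tcp_pos': array([ 0.17652882, -0.65109145,  0.23973776]), 'eef_rot': array([ 1.79917190e+02, -6.49317156e-03, -1.64835208e+02]), 'contact_force': array([-0.3986899 ,  0.36499007, -0.07153171]), 'moment': array([ 0.00723653,  0.0315916 , -0.02758564]), 'gripper_force': 0.0, 'gripper_width': 0.08748222710786328}
```

View pics/scene0.png

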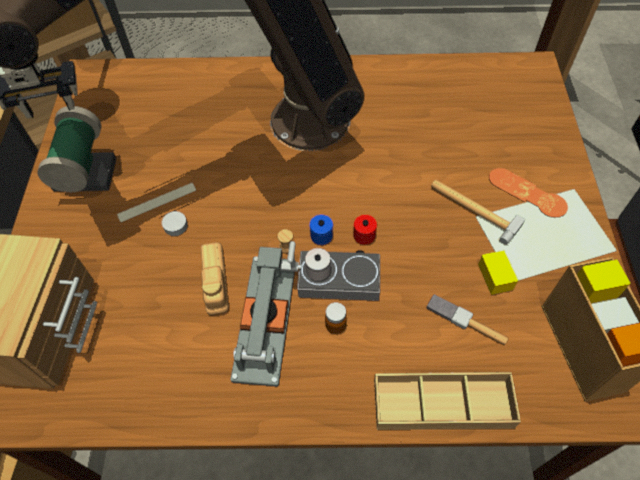

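View pics/top0.png

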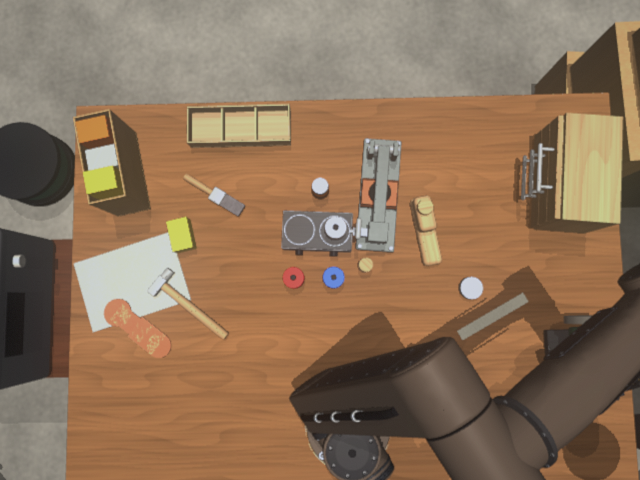

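Scene: press at about (262,320), pot with black button at (317,256), empty ring at (360,270). Top: pot (336,228), empty ring (299,230), coupler (377,232), pull bar ≈(361,232). I'll zoom in on both.

```bash
cat > h.py <<'E'
import numpy as np,cv2
def ray(c,uv,z):
    R=cv2.Rodrigues(c["rvec"])[0]; t=np.ravel(c["tvec"]); o=-R.T@t
    p=cv2.undistortPoints(np.array([[uv]],float),c["K"],None)[0,0]
    d=R.T@np.array([p[0],p[1],1.]); return o+d*(z-o[2])/d[2]
def proj(c,P): return cv2.projectPoints(np.array([P],float),c["rvec"],c["tvec"],c["K"],None)[0].ravel()
def crop(c,x,y,w,h,s,): return cv2.resize(c["image"][y:y+h,x:x+w],None,fx=s,fy=s,interpolation=cv2.INTER_CUBIC)
E
python3 - <<'E'
import pickle,cv2,numpy as np
from h import *
d=pickle.load(open("cap0.pkl","rb"))
cv2.imwrite("pics/z.png",np.hstack([crop(d["scene"],225,215,165,180,2.4),crop(d["top"],270,130,166,180,2.4)]))
T,S=d["top"],d["scene"]
print("pot lid",ray(T,(336,227),.115),ray(S,(317.5,257),.115))
print("far",ray(T,(299.5,230.5),.05),ray(S,(360.5,270.5),.05))
E
```

```text
pot lid [0.55048357 0.02185903 0.115     ] [0.55239599 0.02656674 0.115     ]
far [0.55176574 0.12467454 0.05      ] [0.55316701 0.1304078  0.05      ]
```

View pics/z.png

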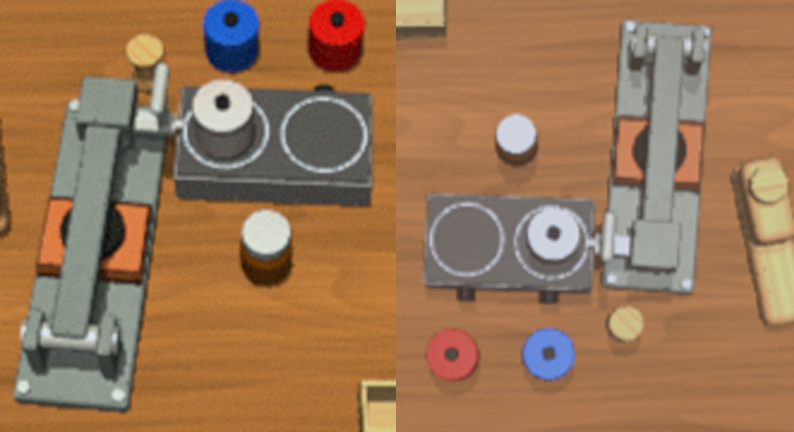

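```bash
python3 - <<'E'
import pickle
from h import *
d=pickle.load(open("cap0.pkl","rb"));T,S=d["top"],d["scene"]
def tri(a,b):
    P=[c["K"]@np.c_[cv2.Rodrigues(c["rvec"])[0],np.ravel(c["tvec"])] for c in(T,S)]
    X=cv2.triangulatePoints(P[0],P[1],np.array(a,float),np.array(b,float)).ravel();return X[:3]/X[3]
t=lambda u,v:((u-396)/2.4+270,v/2.4+130); s=lambda u,v:(u/2.4+225,v/2.4+215)
for n,a,b,z in[("bar+",t(609,215),s(156,110),.125),("bar-",t(606,258),s(162,68),.125),("button",t(553,233),s(222,102),.115),("far",t(466,239),s(324,134),.05),
  ("near",t(553,242),s(226,131),.05),("basetl",t(627,24),s(19,400),.01),("basetr",t(709,30),s(128,408),.01),("baseb-l",t(605,287),None,.01),("baseb-r",t(690,291),None,.01)]:
    print(n,ray(T,a,z).round(4),ray(S,b,z).round(4) if b else '',tri(a,b).round(4) if b else '')
# ring fits
for nm,c,u0 in(("T",T,(299.2,229.6)),("S",S,(360,270.8))):
    g=cv2.cvtColor(c["image"],6);x,y=map(int,u0);w=g[y-22:y+22,x-22:x+23]
    m=(w>105).astype(np.uint8);cs=cv2.findContours(m,0,1)[0];k=max(cs,key=len);e=cv2.fitEllipse(cv2.convexHull(k));uv=(e[0][0]+x-22,e[0][1]+y-22)
    print(nm,e,uv,ray(c,uv,.05).round(4))
# lid
for nm,c,u0 in(("T",T,(335.4,227)),("S",S,(317.5,256.5))):
    g=cv2.cvtColor(c["image"],6);x,y=map(int,u0);w=g[y-8:y+9,x-8:x+9];m=(w<90).astype(np.uint8)
    M=cv2.moments(m[4:13,4:13],True);uv=(M["m10"]/M["m00"]+x-4,M["m01"]/M["m00"]+y-4);print(nm,M["m00"],uv,ray(c,uv,.115).round(4))
E
```

```text
bar+ [ 0.568  -0.0398  0.125 ] [ 0.5679 -0.0372  0.125 ] [ 0.5679 -0.0385  0.125 ]
bar- [ 0.5193 -0.0352  0.125 ] [ 0.5197 -0.0324  0.125 ] [ 0.5194 -0.0338  0.1245]
button [0.5503 0.0234 0.115 ] [0.5538 0.0266 0.115 ] [0.5509 0.025  0.1103]
far [0.5544 0.1256 0.05  ] [0.5541 0.1291 0.05  ] [0.5544 0.1274 0.0505]
near [0.5486 0.0229 0.05  ] [0.5492 0.0293 0.05  ] [0.5487 0.0263 0.0492]
basetl [ 0.8226 -0.0746  0.01  ] [ 0.8163 -0.1679  0.01  ] [ 0.8236 -0.1208  0.0367]
basetr [ 0.8126 -0.175   0.01  ] [ 0.8252 -0.0645  0.01  ] [ 0.8191 -0.1174  0.007 ]
baseb-l [ 0.4979 -0.039   0.01  ]  
baseb-r [ 0.4909 -0.1411  0.01  ]  
T ((12.563080787658691, 21.357236862182617), (43.184574127197266, 269.9996337890625), 89.33184814453125) (289.5630807876587, 228.35723686218262) [0.5585 0.1528 0.05  ]
S ((27.327621459960938, 17.39376449584961), (47.91917419433594, 63.424522399902344), 123.4737548828125) (365.32762145996094, 265.3937644958496) [0.5389 0.1429 0.05  ]
T 15.0 (335.4, 226.6) [0.5516 0.0235 0.115 ]
S 25.0 (317.08, 257.2) [0.5529 0.0256 0.115 ]
```

>>> send_rows --steps '[{"dp":[-539,554,0],"roll":-1.309,"jaw":100},{"dp":[-539,554,0],"roll":-1.309,"jaw":100},{"dp":[-539,554,0],"roll":-1.309,"jaw":100},{"dp":[-539,554,0],"roll":-1.309,"jaw":100},{"dp":[-539,554,0],"roll":-1.309,"jaw":100}]' --newtons 30

```text
time_s: 0.72
tcp_pos: [0.3288, -0.3764, 0.2404]
eef_rot: [180.0, 0.0, -110.8]
contact_force: [1.3, 0.0, -0.4]
gripper_width: 0.0878
gripper_force: 0.0
```

```bash
cat >> h.py <<'E'
from scipy.spatial.transform import Rotation as Ro
def go(st,p,yaw):
    R=Ro.from_euler("xyz",st["eef_rot"],degrees=True); d=R.inv().apply(np.array(p)-st["tcp_pos"])*1000
    w=(yaw-st["eef_rot"][2]+180)%360-180
    print(st["time_s"],st["tcp_pos"].round(4),st["eef_rot"].round(2),"F",st["contact_force"].round(1),"w",round(st["gripper_width"],4),st["gripper_force"],"\n dp",d.round(1),"roll",round(-np.radians(w),4))
E
python3 -c "
from plant import r
from h import *
go(r.get_state(),[.5515,.0248,.24],-90)"
```

```text
0.725 [ 0.3288 -0.3764  0.2404] [ 1.8000e+02  1.0000e-02 -1.1077e+02] F [ 1.3  0.  -0.4] w 0.0878 0.0 
 dp [-454.1  -65.9    0.5] roll -0.3626
```

>>> send_rows --steps '[{"dp":[-454,-66,0],"roll":-0.36,"jaw":100},{"dp":[-454,-66,0],"roll":-0.36,"jaw":100},{"dp":[-454,-66,0],"roll":-0.36,"jaw":100},{"dp":[-454,-66,0],"roll":-0.36,"jaw":100},{"dp":[-454,-66,0],"roll":-0.36,"jaw":100}]'

```text
time_s: 1.35
tcp_pos: [0.4821, -0.1039, 0.2407]
eef_rot: [-180.0, 0.0, -90.5]
contact_force: [1.6, -0.9, -0.2]
gripper_width: 0.0878
gripper_force: 0.0
```

```bash
python3 -c "
from plant import r
from h import *
go(r.get_state(),[.5515,.0248,.24],-90)"
```

```text
1.35 [ 0.4821 -0.1039  0.2407] [-1.7998e+02  1.0000e-02 -9.0470e+01] F [ 1.6 -0.9 -0.2] w 0.0878 0.0 
 dp [-129.3  -68.3    0.7] roll -0.0082
```

>>> send_rows --steps '[{"dp":[-128,-68,0],"roll":-0.005,"jaw":100},{"dp":[-128,-68,0],"roll":-0.005,"jaw":100},{"dp":[-128,-68,0],"roll":-0.005,"jaw":100},{"dp":[-128,-68,60],"roll":-0.005,"jaw":100},{"dp":[-128,-68,60],"roll":-0.005,"jaw":100}]'

```text
time_s: 1.98
tcp_pos: [0.5474, 0.0205, 0.1767]
eef_rot: [179.5, -0.1, -90.2]
contact_force: [-0.6, -0.5, 0.0]
gripper_width: 0.0874
gripper_force: 0.0
```

```bash
python3 - <<'E'
from plant import r
from h import *
go(r.get_state(),[.5515,.0248,.078],-90)
S=r.capture("scene");T=r.capture("top")
import pickle;pickle.dump({"scene":S,"top":T},open("cap1.pkl","wb"))
st=r.get_state();go(st,[.5515,.0248,.078],-90)
# fingertip projection vs seen
for c in(S,T):
    print(proj(c,st["tcp_pos"]+[0,0,-.014]),proj(c,[.5515,.0248,.115]))
cv2.imwrite("pics/z1.png",np.hstack([crop(S,225,185,165,180,2.4),crop(T,270,130,166,180,2.4)]))
E
```

```text
1.975 [0.5474 0.0205 0.1767] [ 1.7949e+02 -1.4000e-01 -9.0240e+01] F [-0.6 -0.5  0. ] w 0.0874 0.0 
 dp [-4.5 -4.9 98.6] roll -0.0041
2.075 [0.5509 0.0208 0.1815] [ 1.7997e+02 -6.0000e-02 -9.0210e+01] F [ 0.1 -0.1  1.4] w 0.0876 0.0 
 dp [ -4.1  -0.7 103.5] roll -0.0036
[314.47381638 244.53014145] [316.74931046 256.68379545]
[336.61610522 224.06718736] [334.90865787 226.65232134]
```

View pics/z1.png

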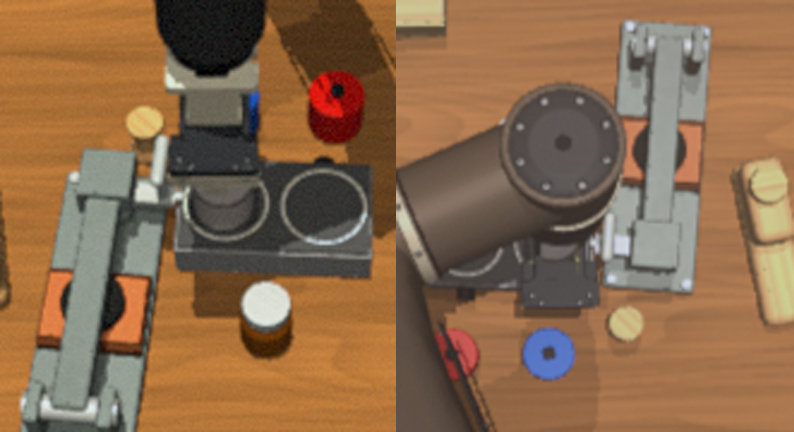

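The gripper hangs above the pot, seen in the left half near (215,175), lined up with the pot body at (222,205); the bar at (160,165) is clear. Descending.

>>> send_rows --steps '[{"dp":[-4,-1,40],"roll":-0.004,"jaw":100},{"dp":[-4,-1,70],"roll":-0.004,"jaw":100},{"dp":[-4,-1,90],"roll":-0.004,"jaw":100},{"dp":[-4,-1,102],"roll":-0.004,"jaw":100},{"dp":[-4,-1,102],"roll":-0.004,"jaw":100}]'

```text
time_s: 2.7
tcp_pos: [0.5523, 0.0252, 0.0794]
eef_rot: [-180.0, 0.0, -90.0]
contact_force: [0.1, -0.5, -0.1]
gripper_width: 0.0879
gripper_force: 0.0
```

>>> send_rows --steps '[{"dp":[0,0,0],"roll":0,"jaw":72},{"dp":[0,0,0],"roll":0,"jaw":66},{"dp":[0,0,0],"roll":0,"jaw":60},{"dp":[0,0,0],"roll":0,"jaw":55},{"dp":[0,0,0],"roll":0,"jaw":55}]' --newtons 12

```text
time_s: 3.32
tcp_pos: [0.5519, 0.0255, 0.079]
eef_rot: [-180.0, 0.0, -90.0]
contact_force: [-1.6, -0.3, 5.1]
gripper_width: 0.0596
gripper_force: 12.0
```

```bash
python3 - <<'E'
from plant import r
from h import *
st=r.get_state();go(st,[.554,.127,st["tcp_pos"][2]],-90)
E
```

```text
3.325 [0.5519 0.0255 0.079 ] [-179.98    0.    -89.96] F [-1.6 -0.3  5.1] w 0.0596 12.000280573614646 
 dp [-101.5   -2.2    0. ] roll 0.0007
```

>>> send_rows --steps '[{"dp":[-12,0,0],"roll":0,"jaw":55},{"dp":[-27,-0.5,0],"roll":0,"jaw":55},{"dp":[-42,-1,0],"roll":0,"jaw":55},{"dp":[-57,-1.5,0],"roll":0,"jaw":55},{"dp":[-70,-2,0],"roll":0,"jaw":55}]'

```text
time_s: 3.95
tcp_pos: [0.5538, 0.095, 0.079]
eef_rot: [180.0, -0.1, -90.0]
contact_force: [-0.0, -6.3, 6.2]
gripper_width: 0.0599
gripper_force: 12.0
```

>>> send_rows --steps '[{"dp":[-10,0,0],"roll":0,"jaw":55},{"dp":[-20,0,0],"roll":0,"jaw":55},{"dp":[-27,0,0],"roll":0,"jaw":55},{"dp":[-31,0,0],"roll":0,"jaw":55},{"dp":[-31,0,0],"roll":0,"jaw":55}]'

```text
time_s: 4.58
tcp_pos: [0.5538, 0.126, 0.079]
eef_rot: [-180.0, -0.1, -89.9]
contact_force: [-1.7, -3.1, 6.2]
gripper_width: 0.0601
gripper_force: 12.0
```

```bash
python3 - <<'E'
from plant import r
from h import *
S=r.capture("scene");T=r.capture("top")
st=r.get_state();go(st,[.554,.127,st["tcp_pos"][2]],-90)
cv2.imwrite("pics/z2.png",np.hstack([crop(S,270,200,130,110,3),crop(T,270,190,130,110,3)]))
E
```

```text
4.675 [0.5538 0.126  0.079 ] [-1.800e+02 -4.000e-02 -8.996e+01] F [-1.3 -2.6  6.1] w 0.0595 12.000306006834762 
 dp [-1.  -0.2 -0. ] roll 0.0007
```

View pics/z2.png

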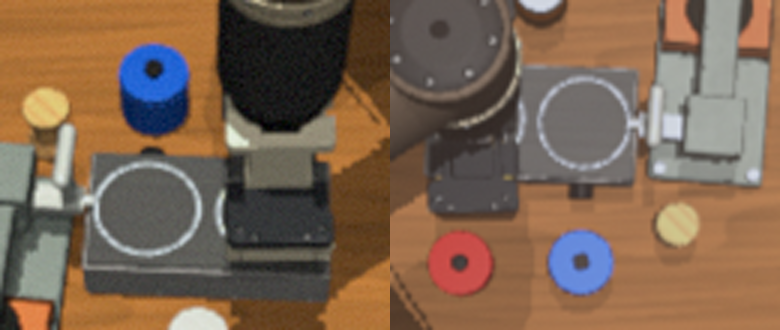

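The pot under the gripper is at the far ring, with the near ring (scene crop 149,208) empty. Releasing, raising, then turning over the bar.

>>> send_rows --steps '[{"dp":[0,0,0],"roll":0,"jaw":80},{"dp":[0,0,0],"roll":0,"jaw":100},{"dp":[0,0,0],"roll":0,"jaw":100},{"dp":[0,0,-30],"roll":0,"jaw":100},{"dp":[0,0,-80],"roll":0,"jaw":100}]'

```text
time_s: 5.3
tcp_pos: [0.5526, 0.126, 0.1576]
eef_rot: [179.8, -0.1, -90.0]
contact_force: [0.9, -0.2, 0.6]
gripper_width: 0.0874
gripper_force: 0.0
```

>>> send_rows --steps '[{"dp":[0,0,-50],"roll":0,"jaw":100},{"dp":[50,0,-50],"roll":-0.18,"jaw":80},{"dp":[100,5,-50],"roll":-0.36,"jaw":50},{"dp":[150,10,-50],"roll":-0.54,"jaw":50},{"dp":[162,10,-50],"roll":-0.72,"jaw":50}]'

```text
time_s: 5.92
tcp_pos: [0.543, -0.0379, 0.2086]
eef_rot: [180.0, 0.0, -48.5]
contact_force: [0.6, -0.1, 0.1]
gripper_width: 0.0527
gripper_force: 0.0
```

```bash
python3 - <<'E'
from plant import r
from h import *
S=r.capture("scene");T=r.capture("top")
import pickle;pickle.dump({"scene":S,"top":T},open("cap2.pkl","wb"))
st=r.get_state();go(st,[.5437,-.0362,.19],-5.5)
cv2.imwrite("pics/z3.png",np.hstack([crop(S,270,200,130,110,3),crop(T,270,190,130,110,3)]))
E
```

```text
6.025 [ 0.5435 -0.0368  0.2085] [ 1.800e+02  1.000e-02 -4.871e+01] F [-0.3  0.4  0.3] w 0.047 0.0 
 dp [-0.4 -0.5 18.5] roll -0.7541
```

View pics/z3.png

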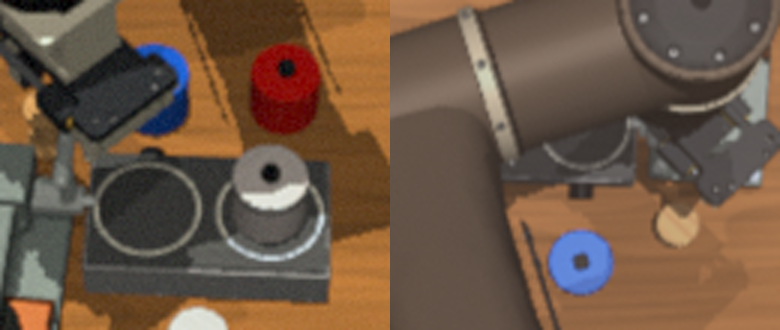

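```bash
python3 - <<'E'
import pickle
from h import *
S=pickle.load(open("cap2.pkl","rb"))["scene"]
g=cv2.cvtColor(S["image"],6);m=(g[252:265,354:367]<75).astype(np.uint8)
n,l,s,c=cv2.connectedComponentsWithStats(m);print(s,c)
for uv in((360,258),):print("pot",ray(S,uv,.115))
# far ring from original image: threshold components
S0=pickle.load(open("cap0.pkl","rb"))["scene"];g0=cv2.cvtColor(S0["image"],6)[248:294,336:380]
bh=cv2.morphologyEx(g0,cv2.MORPH_TOPHAT,np.ones((7,7)));n,l,s,c=cv2.connectedComponentsWithStats((bh>45).astype(np.uint8))
for i in range(1,n):
    if s[i][4]>30:
        p=np.argwhere(l==i)[:,::-1].astype(np.float32);e=cv2.fitEllipse(p);uv=(e[0][0]+336,e[0][1]+248);print(s[i],e[1],uv,ray(S0,uv,.05))
E
```

```text
[[  0   0  13  13 139]
 [  3   3   6   6  30]] [[6.07913669 6.13669065]
 [5.63333333 5.36666667]]
pot [0.55659332 0.12640391 0.115     ]
[  6   7  36  32 205] (30.17774200439453, 34.53435134887695) (359.42334175109863, 270.6005573272705) [0.55341308 0.12776541 0.05      ]
```

The pot stands upright in the far ring (button at scene (360,258)), about 4 mm off centre by ray casting. Going to the bar.

>>> send_rows --steps '[{"dp":[0,0,0],"roll":-0.18,"jaw":50},{"dp":[0,0,0],"roll":-0.36,"jaw":50},{"dp":[0,0,0],"roll":-0.54,"jaw":50},{"dp":[0,0,18],"roll":-0.754,"jaw":50},{"dp":[0,0,30],"roll":-0.754,"jaw":50}]'

```text
time_s: 6.65
tcp_pos: [0.5436, -0.0347, 0.1777]
eef_rot: [180.0, 0.0, -5.7]
contact_force: [0.6, -0.3, 0.3]
gripper_width: 0.0443
gripper_force: 0.0
```

```bash
python3 - <<'E'
from plant import r
from h import *
S=r.capture("scene");T=r.capture("top")
st=r.get_state();go(st,[.5437,-.0362,.122],-5.5)
print(proj(S,st["tcp_pos"]),proj(S,[.5437,-.0362,.125]))
cv2.imwrite("pics/z4.png",np.hstack([crop(S,250,200,90,90,4),crop(T,325,180,90,90,4)]))
E
```

```text
6.75 [ 0.543  -0.0351  0.177 ] [ 1.7996e+02  1.6000e-01 -5.8000e+00] F [ 0.1 -0.2  1.4] w 0.0436 0.0 
 dp [ 1.   0.9 55. ] roll -0.0052
[289.78880102 239.66654691] [290.68476789 251.95985522]
```

View pics/z4.png

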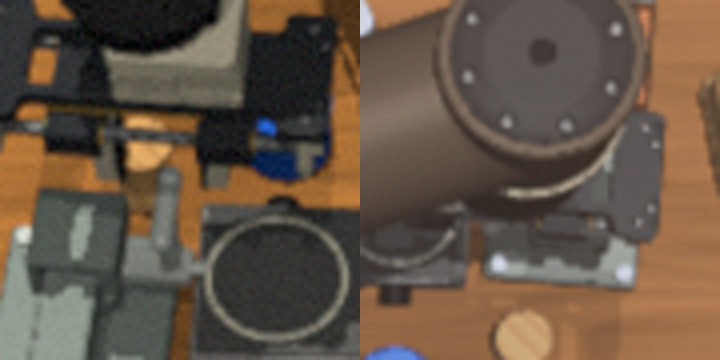

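The fingers (left half, ≈(107,170) and (215,175)) straddle the bar at (168,210). Descending and pinching.

>>> send_rows --steps '[{"dp":[1,1,20],"roll":0,"jaw":50},{"dp":[1,1,40],"roll":0,"jaw":50},{"dp":[1,1,50],"roll":0,"jaw":50},{"dp":[1,1,54],"roll":0,"jaw":50},{"dp":[1,1,54],"roll":0,"jaw":50}]'

```text
time_s: 7.38
tcp_pos: [0.545, -0.0365, 0.1249]
eef_rot: [180.0, -0.0, -5.6]
contact_force: [-0.3, 0.0, 1.0]
gripper_width: 0.0439
gripper_force: 0.0
```

>>> send_rows --steps '[{"dp":[0,0,0],"roll":0,"jaw":30},{"dp":[0,0,0],"roll":0,"jaw":22},{"dp":[0,0,0],"roll":0,"jaw":16},{"dp":[0,0,0],"roll":0,"jaw":8},{"dp":[0,0,0],"roll":0,"jaw":5}]' --newtons 40

```text
time_s: 8.0
tcp_pos: [0.5448, -0.0366, 0.1247]
eef_rot: [-180.0, -0.0, -5.5]
contact_force: [-0.2, 0.6, 0.8]
gripper_width: 0.0128
gripper_force: 40.0
```

```bash
python3 - <<'E'
from plant import r
from h import *
st=r.get_state();go(st,st["tcp_pos"]+np.array([.0013,.0135,0]),-5.5)
E
```

```text
8.0 [ 0.5448 -0.0366  0.1247] [-1.7999e+02 -2.0000e-02 -5.5200e+00] F [-0.2  0.6  0.8] w 0.0128 39.99964356422424 
 dp [ -0.  -13.6   0. ] roll -0.0004
```

>>> send_rows --steps '[{"dp":[0,-4,0],"roll":0,"jaw":5},{"dp":[0,-8,0],"roll":0,"jaw":5},{"dp":[0,-11,0],"roll":0,"jaw":5},{"dp":[0,-14,0],"roll":0,"jaw":5},{"dp":[0,-14,0],"roll":0,"jaw":5}]'

```text
time_s: 8.62
tcp_pos: [0.546, -0.0238, 0.1246]
eef_rot: [179.9, 0.0, -5.5]
contact_force: [1.1, -9.3, 1.0]
gripper_width: 0.0129
gripper_force: 40.0
```

>>> send_rows --steps '[{"dp":[0,-1,0],"roll":0,"jaw":5},{"dp":[2,-1,-8.3],"roll":0,"jaw":5},{"dp":[4.4,-1,-16.6],"roll":0,"jaw":5},{"dp":[7,-1,-24.8],"roll":0,"jaw":5},{"dp":[7,-1,-24.8],"roll":0,"jaw":5}]' --newtons 45

```text
time_s: 9.25
tcp_pos: [0.5523, -0.0238, 0.1487]
eef_rot: [179.9, 0.1, -5.6]
contact_force: [3.2, -9.0, -7.3]
gripper_width: 0.0127
gripper_force: 45.0
```

>>> send_rows --steps '[{"dp":[3,0,-8.1],"roll":0,"jaw":5},{"dp":[6.2,0,-16],"roll":0,"jaw":5},{"dp":[9.6,0,-23.9],"roll":0,"jaw":5},{"dp":[13.5,0,-31.6],"roll":0,"jaw":5},{"dp":[17.5,0,-39.2],"roll":0,"jaw":5}]'

```text
time_s: 9.88
tcp_pos: [0.568, -0.0258, 0.1868]
eef_rot: [179.8, 0.4, -5.6]
contact_force: [-2.0, -9.5, -5.6]
gripper_width: 0.0128
gripper_force: 45.0
```

>>> send_rows --steps '[{"dp":[4.4,0,-7.4],"roll":0,"jaw":5},{"dp":[8.8,0,-14.8],"roll":0,"jaw":5},{"dp":[8.8,0,-14.8],"roll":0,"jaw":5},{"dp":[8.8,0,-14.8],"roll":0,"jaw":5},{"dp":[8.8,0,-14.8],"roll":0,"jaw":5}]'

```text
time_s: 10.5
tcp_pos: [0.5763, -0.0267, 0.2014]
eef_rot: [179.8, 0.4, -5.6]
contact_force: [-3.0, -8.8, -4.1]
gripper_width: 0.0128
gripper_force: 45.0
```

```bash
python3 - <<'E'
from plant import r
from h import *
S=r.capture("scene");T=r.capture("top")
st=r.get_state();go(st,st["tcp_pos"],-5.5)
cv2.imwrite("pics/z5.png",np.hstack([crop(S,220,180,165,180,2.4),crop(T,270,130,166,180,2.4)]))
E
```

```text
10.6 [ 0.5764 -0.0267  0.2014] [179.8    0.39  -5.58] F [-3.3 -8.1 -5. ] w 0.0129 45.000901222229004 
 dp [0. 0. 0.] roll -0.0014
```

View pics/z5.png

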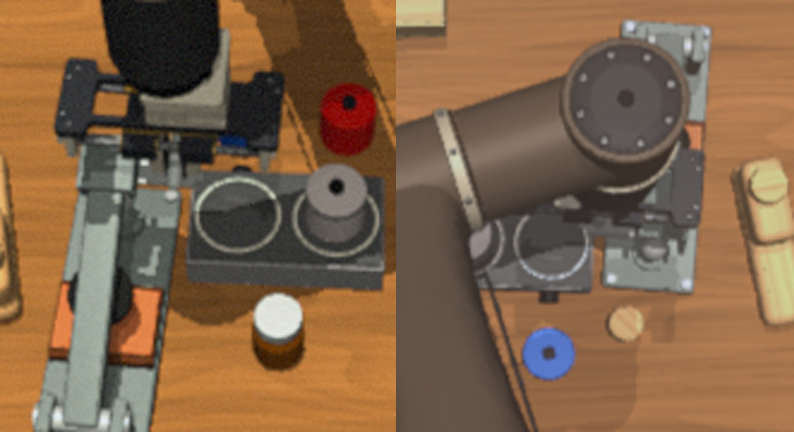

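The coupler is up, with the ball exposed at (653,250) in the top half. The bar is still pinched and the pot stands in the far ring at (337,190). Handing in.

```bash
python3 -c "
from plant import r
print(r.close_job())"
```

```text
the job is handed in; nothing more can be done
None
```

I slid the pot into the far ring (about 4 mm off centre), pulled the latch about 13 mm, and lifted the coupler to about 8 cm above its latched height. The gripper still holds it at 45 N, and the job was handed in at about 10.6 s with no verdict returned.

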